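Swap the lens on the light stage for the matched pair from the sliding tray

ROBOT

A 6-joint arm with a two-finger parallel gripper is mounted at the origin on the work surface. World frame = base frame: x ahead of the robot, y to its left, z up, the work surface at z = 0. Lengths are in mm, angles in rad, forces in N, time in s.
With the tool pointing down it reaches from about 325 to 850 mm from the base axis. Payload 4.4 kg.
Tool frame: the origin (TCP) lies on the centre line of the jaws, within the pads' length; the fingertips stand 25 mm ahead of it and the grasp point (between the pads) lies 6 mm ahead of it; z points along the fingers, y is the line along which they close (so a half turn about z gives the same grasp; the last joint's range is limited). The gripper opens to 94 mm and grips with 3 to 60 N. Pads are 16 mm wide; open, the fingers measure 119 mm over their backs; the gripper's body (75 mm by 177 mm) begins 78 mm behind the grasp point.
Start: joints at [-1.357, 0.207, 1.542, -0, 1.393, -0.15], TCP at [204.589, -537.374, 230.447] pointing down, gripper open.
Joint ranges: [-2.73, 2.73], [-0.86, 2.22], [0.23, 2.46], [-1.11, 4.25], [0.08, 2.63], [-2.82, 2.82]. Speed limits (rad/s): [2.79, 2.79, 3.14, 3.14, 3.14, 3.14].

INTERFACE

Orientations are given as [roll, pitch, yaw] about the fixed x, y, z axes, in that order (R = Rz(yaw) Ry(pitch) Rx(roll)).
In Python, from rig import ctrl gives the robot as it stands.
- The arm moves only by the tool tcp_steps, called as name(argument=value, ...) on one line, values as JSON. Schema: {"type":"object","properties":{"increments":{"type":"string"},"only":{"type":"string"},"quiet":{"type":"boolean"},"lines":{"type":"string"}},"required":["increments"],"additionalProperties":false}. increments is a string of 1 to 20 rows, parted by a bar, with the numbers parted by commas; each row has 5 numbers: the finger opening in mm, then dx, dy, dz in m, then a turn about the tool's z in units of 0.05 rad; each row shifts and turns the commanded pose from where the row before left it, along the tool's axes as they then stand; what a row does not reach is not made up. A row lasts 1/10 s, in which the tool goes at most 50 mm and 0.15 rad, less where a joint would pass 70% of its speed; a pose out of reach is approached as far as the arm can. The fingers move at their own pace and stop on an object; the grip force is fixed at half the most. Time passes only in rows, so rows that do not move let the fingers close. The tool returns the time, the measured TCP pose, the force, the opening and the grip force at its end. only (a regular expression) keeps the lines of the reply that match it, lines (a string "A,B") keeps lines A to B, and quiet returns only ok. Input that does not fit is refused with a message, and nothing moves.
- ctrl.get_obs(): the state, without advancing time (a new reading comes with each control period).
- ctrl.snapshot(name): name is "side" or "top" or "wrist"; returns the picture (420x560x3 uint8, blue, green, red); there is no depth.
- ctrl.camera_info(name): a dict with "vertical_fov" (degrees; the focal length in pixels is half the picture's height over the tangent of half this angle, whatever the lens; pixels are square), "cx", "cy" (the principal point, pixels), "R" (3x3) and "t" (3): a world point X has camera coordinates R X + t; the wrist camera has in their place "T_tool_cam" (4x4, takes a point from camera to tool coordinates, whose origin is the TCP and whose axes are the flange's). Camera axes: x right, y down, z forward; pixel columns grow to the right and rows downward; lengths in mm; the calibration is good to about 2 mm. A picture is of the moment at which its call begins: read the wrist's pose just before it. camera_info takes no time and is no camera call.
- ctrl.hand_in(): hands the job in; it is judged then, once.
The state is a dict: "t": time; "joint_pos": joint angles; "joint_velocities": joint speeds; "joint_torque": joint torques, N m; "position": TCP position; "tool_rot": TCP orientation; "ft_force": force on the tool from outside, world axes, zero at the start; "torque": the same for the moment, N m; "opening": finger opening in mm; "grasp_force": force on a finger pad.
Only numpy, scipy, OpenCV 4.12 (cv2) and the standard library are available. Lean on these libraries where they do the work, as an engineer would, in place of code of your own. Each camera call takes 0.05 s, during which the arm holds its last target. There are 200 camera calls.

TASK

A buyer has done with the round-barrelled lens board on the light stage and now wants the matched pair, the two boards with square hoods: bring that one back into the lipped tray through its mouth, draw the pair out through the mouth, and lay one of them flat over each lit window, between its four stops. Inside the tray never lift a board: slide the boards one at a time into the empty places to make way. Finish with all the round-barrelled boards in the tray's closed row (the row beyond the one with the mouth), in order of barrel thickness, the thickest nearest the closed end, gaps allowed, and leave the other things on the slab alone.

Things in the scene. Friction and masses are not known exactly. Their poses are not given: they have to be found in the camera images.
- tray: fixed wooden tray, inside 134 mm (x) by 268 mm (y), floor 6 mm thick, walls 15 mm high overall; two rows of four 67 mm places, no dividers: places at x = -33.5 (mouth row, nearer the robot) and +33.5 mm (closed row), y = +-33.5 and +-100.5 mm. +y is towards the closed end; the mouth is at the -y end of the mouth row. Origin: inside centre, at the underside; z up
- closed_end (a point): on the tray's floor at the middle of its closed end wall (tray x = 0, y = +134 mm, 6 mm above the slab); axes as the tray's. Brass lips on all the walls reach 6 mm inwards, 6.5 to 9 mm above the floor, over the edges of the boards, so that boards inside the tray are slid, not lifted
- ledge (a point): middle of the loading ledge, on its top (tray x = -33.5, y = -172 mm, 6 mm above the slab); axes as the tray's. The ledge is the tray's floor going on 80 mm beyond the mouth (y from -134 to -214 mm, x from -72 to +5 mm), with no walls or lips: a board centred here is clear of the lips. The mouth is 71 mm wide, x from -67 to +4 mm
- hood_a: one of the matched pair: a 62 mm square aluminium plate, 4 mm thick, on it a low round foot 45 mm across up to 8 mm and a black square lens hood, 38 by 38 mm outside, its sides parallel to the plate's, 8 to 34 mm above the underside; grip the hood; about 110 to 180 g. Origin: middle of the plate's underside; x, y along its sides; z up
- hood_b: the other of the matched pair, the same in every way as hood_a; either may go to either window
- light_stage: fixed light stage: white LED panel with a grey stage plate, 210 mm (x) by 130 mm (y), 20 mm high, with two lit windows 40 mm across. Round each stand four dark stops, bars 24 by 6 mm, 6 mm high, one amid each side of a square parallel to the stage, 68 mm between facing stops: 3 mm of play each way for a 62 mm board. Origin: middle of the underside
- window_near (a point): middle of the window at the stage's -x end (45 mm from its middle), on the stage plate's top, 20 mm above the slab; axes as the stage's
- window_far (a point): middle of the window at the stage's +x end (45 mm from its middle), on the stage plate's top, 20 mm above the slab; axes as the stage's
- board_44: lens board: a 62 mm square aluminium plate, 4 mm thick, on it a low flange up to 6.5 mm and an upright round black lens barrel 44 mm across with a bright rim, top 34 mm above the underside; grip the barrel; about 100 to 200 g. It starts in the tray or is absent. Origin: middle of the plate's underside; z up
- board_37: lens board: a 62 mm square aluminium plate, 4 mm thick, on it a low flange up to 6.5 mm and an upright round black lens barrel 37 mm across with a bright rim, top 34 mm above the underside; grip the barrel; about 100 to 200 g. It starts in the tray or is absent. Origin: middle of the plate's underside; z up
- board_30: lens board: a 62 mm square aluminium plate, 4 mm thick, on it a low flange up to 6.5 mm and an upright round black lens barrel 30 mm across with a bright rim, top 34 mm above the underside; grip the barrel; about 100 to 200 g. It lies on the light stage at the start. Origin: middle of the plate's underside; z up
- board_23: lens board: a 62 mm square aluminium plate, 4 mm thick, on it a low flange up to 6.5 mm and an upright round black lens barrel 23 mm across with a bright rim, top 34 mm above the underside; grip the barrel; about 100 to 200 g. It starts in the tray or is absent. Origin: middle of the plate's underside; z up
- board_16: lens board: a 62 mm square aluminium plate, 4 mm thick, on it a low flange up to 6.5 mm and an upright round black lens barrel 16 mm across with a bright rim, top 34 mm above the underside; grip the barrel; about 100 to 200 g. It starts in the tray or is absent. Origin: middle of the plate's underside; z up
- jar: squat glass jar, 92 mm across, with a dented tin funnel standing in it, 155 mm high in all, 120 mm wide at the funnel's rim; a bystander, loose; origin: middle of its underside
- reel_1: steel spiral developing reel, 94 mm across, 46 mm high, lying flat; a bystander, loose; origin: middle of its underside
- reel_2: a second such steel reel; a bystander, loose; origin: middle of its underside
- ext_tube: chrome extension tube, a ring 64 mm across and 30 mm high; a bystander, loose; origin: middle of its underside
- lens_case: round black plastic lens case, 84 mm across, 92 mm high; a bystander, loose; origin: middle of its underside
- splicer: grey bakelite film splicer, 75 by 160 mm, 40 mm high; a bystander, loose; origin: middle of its underside
- light_meter: small black light meter, 62 by 80 mm, 35 mm high; a bystander, loose; origin: middle of its underside

How it is judged (in metres and radians):
At the end, for the whole second after the job is handed in: each hooded board flat on the stage between the stops of its own window (middle within 5 mm, height within 3 mm); every round-barrelled board present flat in the tray's closed row (middle 20 to 45 mm from the tray's middle line), thicker ones nearer the closed end; all at rest (((horizontal distance between hood_a and window_near below 0.005 m and z of hood_a in the frame of window_near between -0.003 and 0.003 m and angle between each of hood_a, hood_b's own z axis and vertical below 0.06 rad and horizontal distance between hood_b and window_far below 0.005 m and z of hood_b in the frame of window_far between -0.003 and 0.003 m) or (horizontal distance between hood_b and window_near below 0.005 m and z of hood_b in the frame of window_near between -0.003 and 0.003 m and angle between each of hood_b, hood_a's own z axis and vertical below 0.06 rad and horizontal distance between hood_a and window_far below 0.005 m and z of hood_a in the frame of window_far between -0.003 and 0.003 m)) and x of board_16 in the frame of tray between 0.02 and 0.045 m and y of board_16 in the frame of tray between -0.112 and 0.112 m and z of each of board_16, board_23, board_30, board_37, board_44 in the frame of tray below 0.01 m and angle between each of board_16, board_23, board_30, board_37, board_44's own z axis and vertical below 0.06 rad and x of board_23 in the frame of tray between 0.02 and 0.045 m and y of board_23 in the frame of tray between -0.112 and 0.112 m and x of board_30 in the frame of tray between 0.02 and 0.045 m and y of board_30 in the frame of tray between -0.112 and 0.112 m and x of board_37 in the frame of tray between 0.02 and 0.045 m and y of board_37 in the frame of tray between -0.112 and 0.112 m and x of board_44 in the frame of tray between 0.02 and 0.045 m and y of board_44 in the frame of tray between -0.112 and 0.112 m and ((y of board_23 in the frame of tray above -0.105 m and y of board_16 in the frame of tray below -0.105 m) or (y of board_23 in the frame of tray above -0.075 m and y of board_16 in the frame of tray below -0.075 m) or (y of board_23 in the frame of tray above -0.045 m and y of board_16 in the frame of tray below -0.045 m) or (y of board_23 in the frame of tray above -0.015 m and y of board_16 in the frame of tray below -0.015 m) or (y of board_23 in the frame of tray above 0.015 m and y of board_16 in the frame of tray below 0.015 m) or (y of board_23 in the frame of tray above 0.045 m and y of board_16 in the frame of tray below 0.045 m) or (y of board_23 in the frame of tray above 0.075 m and y of board_16 in the frame of tray below 0.075 m) or (y of board_23 in the frame of tray above 0.105 m and y of board_16 in the frame of tray below 0.105 m)) and ((y of board_30 in the frame of tray above -0.105 m and y of board_16 in the frame of tray below -0.105 m) or (y of board_30 in the frame of tray above -0.075 m and y of board_16 in the frame of tray below -0.075 m) or (y of board_30 in the frame of tray above -0.045 m and y of board_16 in the frame of tray below -0.045 m) or (y of board_30 in the frame of tray above -0.015 m and y of board_16 in the frame of tray below -0.015 m) or (y of board_30 in the frame of tray above 0.015 m and y of board_16 in the frame of tray below 0.015 m) or (y of board_30 in the frame of tray above 0.045 m and y of board_16 in the frame of tray below 0.045 m) or (y of board_30 in the frame of tray above 0.075 m and y of board_16 in the frame of tray below 0.075 m) or (y of board_30 in the frame of tray above 0.105 m and y of board_16 in the frame of tray below 0.105 m)) and ((y of board_37 in the frame of tray above -0.105 m and y of board_16 in the frame of tray below -0.105 m) or (y of board_37 in the frame of tray above -0.075 m and y of board_16 in the frame of tray below -0.075 m) or (y of board_37 in the frame of tray above -0.045 m and y of board_16 in the frame of tray below -0.045 m) or (y of board_37 in the frame of tray above -0.015 m and y of board_16 in the frame of tray below -0.015 m) or (y of board_37 in the frame of tray above 0.015 m and y of board_16 in the frame of tray below 0.015 m) or (y of board_37 in the frame of tray above 0.045 m and y of board_16 in the frame of tray below 0.045 m) or (y of board_37 in the frame of tray above 0.075 m and y of board_16 in the frame of tray below 0.075 m) or (y of board_37 in the frame of tray above 0.105 m and y of board_16 in the frame of tray below 0.105 m)) and ((y of board_44 in the frame of tray above -0.105 m and y of board_16 in the frame of tray below -0.105 m) or (y of board_44 in the frame of tray above -0.075 m and y of board_16 in the frame of tray below -0.075 m) or (y of board_44 in the frame of tray above -0.045 m and y of board_16 in the frame of tray below -0.045 m) or (y of board_44 in the frame of tray above -0.015 m and y of board_16 in the frame of tray below -0.015 m) or (y of board_44 in the frame of tray above 0.015 m and y of board_16 in the frame of tray below 0.015 m) or (y of board_44 in the frame of tray above 0.045 m and y of board_16 in the frame of tray below 0.045 m) or (y of board_44 in the frame of tray above 0.075 m and y of board_16 in the frame of tray below 0.075 m) or (y of board_44 in the frame of tray above 0.105 m and y of board_16 in the frame of tray below 0.105 m)) and ((y of board_30 in the frame of tray above -0.105 m and y of board_23 in the frame of tray below -0.105 m) or (y of board_30 in the frame of tray above -0.075 m and y of board_23 in the frame of tray below -0.075 m) or (y of board_30 in the frame of tray above -0.045 m and y of board_23 in the frame of tray below -0.045 m) or (y of board_30 in the frame of tray above -0.015 m and y of board_23 in the frame of tray below -0.015 m) or (y of board_30 in the frame of tray above 0.015 m and y of board_23 in the frame of tray below 0.015 m) or (y of board_30 in the frame of tray above 0.045 m and y of board_23 in the frame of tray below 0.045 m) or (y of board_30 in the frame of tray above 0.075 m and y of board_23 in the frame of tray below 0.075 m) or (y of board_30 in the frame of tray above 0.105 m and y of board_23 in the frame of tray below 0.105 m)) and ((y of board_37 in the frame of tray above -0.105 m and y of board_23 in the frame of tray below -0.105 m) or (y of board_37 in the frame of tray above -0.075 m and y of board_23 in the frame of tray below -0.075 m) or (y of board_37 in the frame of tray above -0.045 m and y of board_23 in the frame of tray below -0.045 m) or (y of board_37 in the frame of tray above -0.015 m and y of board_23 in the frame of tray below -0.015 m) or (y of board_37 in the frame of tray above 0.015 m and y of board_23 in the frame of tray below 0.015 m) or (y of board_37 in the frame of tray above 0.045 m and y of board_23 in the frame of tray below 0.045 m) or (y of board_37 in the frame of tray above 0.075 m and y of board_23 in the frame of tray below 0.075 m) or (y of board_37 in the frame of tray above 0.105 m and y of board_23 in the frame of tray below 0.105 m)) and ((y of board_44 in the frame of tray above -0.105 m and y of board_23 in the frame of tray below -0.105 m) or (y of board_44 in the frame of tray above -0.075 m and y of board_23 in the frame of tray below -0.075 m) or (y of board_44 in the frame of tray above -0.045 m and y of board_23 in the frame of tray below -0.045 m) or (y of board_44 in the frame of tray above -0.015 m and y of board_23 in the frame of tray below -0.015 m) or (y of board_44 in the frame of tray above 0.015 m and y of board_23 in the frame of tray below 0.015 m) or (y of board_44 in the frame of tray above 0.045 m and y of board_23 in the frame of tray below 0.045 m) or (y of board_44 in the frame of tray above 0.075 m and y of board_23 in the frame of tray below 0.075 m) or (y of board_44 in the frame of tray above 0.105 m and y of board_23 in the frame of tray below 0.105 m)) and ((y of board_37 in the frame of tray above -0.105 m and y of board_30 in the frame of tray below -0.105 m) or (y of board_37 in the frame of tray above -0.075 m and y of board_30 in the frame of tray below -0.075 m) or (y of board_37 in the frame of tray above -0.045 m and y of board_30 in the frame of tray below -0.045 m) or (y of board_37 in the frame of tray above -0.015 m and y of board_30 in the frame of tray below -0.015 m) or (y of board_37 in the frame of tray above 0.015 m and y of board_30 in the frame of tray below 0.015 m) or (y of board_37 in the frame of tray above 0.045 m and y of board_30 in the frame of tray below 0.045 m) or (y of board_37 in the frame of tray above 0.075 m and y of board_30 in the frame of tray below 0.075 m) or (y of board_37 in the frame of tray above 0.105 m and y of board_30 in the frame of tray below 0.105 m)) and ((y of board_44 in the frame of tray above -0.105 m and y of board_30 in the frame of tray below -0.105 m) or (y of board_44 in the frame of tray above -0.075 m and y of board_30 in the frame of tray below -0.075 m) or (y of board_44 in the frame of tray above -0.045 m and y of board_30 in the frame of tray below -0.045 m) or (y of board_44 in the frame of tray above -0.015 m and y of board_30 in the frame of tray below -0.015 m) or (y of board_44 in the frame of tray above 0.015 m and y of board_30 in the frame of tray below 0.015 m) or (y of board_44 in the frame of tray above 0.045 m and y of board_30 in the frame of tray below 0.045 m) or (y of board_44 in the frame of tray above 0.075 m and y of board_30 in the frame of tray below 0.075 m) or (y of board_44 in the frame of tray above 0.105 m and y of board_30 in the frame of tray below 0.105 m)) and ((y of board_44 in the frame of tray above -0.105 m and y of board_37 in the frame of tray below -0.105 m) or (y of board_44 in the frame of tray above -0.075 m and y of board_37 in the frame of tray below -0.075 m) or (y of board_44 in the frame of tray above -0.045 m and y of board_37 in the frame of tray below -0.045 m) or (y of board_44 in the frame of tray above -0.015 m and y of board_37 in the frame of tray below -0.015 m) or (y of board_44 in the frame of tray above 0.015 m and y of board_37 in the frame of tray below 0.015 m) or (y of board_44 in the frame of tray above 0.045 m and y of board_37 in the frame of tray below 0.045 m) or (y of board_44 in the frame of tray above 0.075 m and y of board_37 in the frame of tray below 0.075 m) or (y of board_44 in the frame of tray above 0.105 m and y of board_37 in the frame of tray below 0.105 m)) and linear speed of each of hood_a, hood_b, board_16, board_23, board_30, board_37, board_44 below 0.01 m/s); the robot touches nothing.
It fails at once if a board is lifted more than about 1 cm off the tray's floor while its middle is inside the tray (on the ledge beyond the mouth it may be lifted) ((z of hood_a in the frame of tray between 0.017 and 0.08 m and x of hood_a in the frame of tray between -0.07 and 0.07 m and y of hood_a in the frame of tray between -0.14 and 0.14 m) or (z of hood_b in the frame of tray between 0.017 and 0.08 m and x of hood_b in the frame of tray between -0.07 and 0.07 m and y of hood_b in the frame of tray between -0.14 and 0.14 m) or (z of board_16 in the frame of tray between 0.017 and 0.08 m and x of board_16 in the frame of tray between -0.07 and 0.07 m and y of board_16 in the frame of tray between -0.14 and 0.14 m) or (z of board_23 in the frame of tray between 0.017 and 0.08 m and x of board_23 in the frame of tray between -0.07 and 0.07 m and y of board_23 in the frame of tray between -0.14 and 0.14 m) or (z of board_30 in the frame of tray between 0.017 and 0.08 m and x of board_30 in the frame of tray between -0.07 and 0.07 m and y of board_30 in the frame of tray between -0.14 and 0.14 m) or (z of board_37 in the frame of tray between 0.017 and 0.08 m and x of board_37 in the frame of tray between -0.07 and 0.07 m and y of board_37 in the frame of tray between -0.14 and 0.14 m) or (z of board_44 in the frame of tray between 0.017 and 0.08 m and x of board_44 in the frame of tray between -0.07 and 0.07 m and y of board_44 in the frame of tray between -0.14 and 0.14 m)).
It fails at once if a bystander is shifted by more than 2 cm or the jar is tipped (distance of any of jar, reel_1, reel_2, ext_tube, lens_case, splicer, light_meter from where it was at the start of the episode above 0.02 m or angle between jar's own z axis and vertical above 0.35 rad).
Of board_16, board_23, board_37, board_44 only 2 to 3 are there at a start; the rules pass over those that are not, and their reading is None.
At some moment in a run one of hood_a, hood_b, board_16, board_23, board_30, board_37, board_44 may be knocked a few centimetres aside while the robot is not near it.
Once in a run the grip may slacken for a moment while it holds something.
It also fails if it takes over 210 s, if anything falls off the work surface, if the arm or the gripper's body presses on something with over 40 N, if the wrist force passes 120 N, or if a joint passes its speed limit or range.

## Working session

There is one attempt and no reset: what is moved stays moved. The work goes in short steps, Python scripts to look and compute and a tool call to move; the robot and the scene stay as the last step left them, time stands still between calls to the robot, and variables do not carry over. Pictures are saved under pics/ and viewed, at most 18 in all, crops included, and the job is handed in when it is done.

```bash
ls; mkdir -p pics
```

Run:
```python
from rig import ctrl
import cv2,numpy as np
np.set_printoptions(precision=4,suppress=True)
o=ctrl.get_obs();print(o)
for n in("side","top","wrist"):
    print(n,ctrl.camera_info(n)); im=ctrl.snapshot(n); cv2.imwrite(f"pics/{n}0.png",im)
```

```text
pics
rig.py
{'t': 0.0, 'joint_pos': array([-1.3575,  0.2074,  1.5429, -0.    ,  1.3935, -0.1505]), 'joint_velocities': array([ 0.    , -0.0006,  0.0018, -0.    , -0.001 , -0.0016]), 'joint_torque': array([  0.0009, -37.0875, -28.1419,   0.0697,   0.0362,  -0.0002]), 'position': array([ 204.4356, -536.6418,  229.3253]), 'tool_rot': array([-3.1394, -0.0003,  0.3638]), 'ft_force': array([-0.1452, -1.0806,  0.4245]), 'torque': array([ 0.0369, -0.0177, -0.0704]), 'grasp_force': 0.0, 'opening': 94.36858486690662}
side {'vertical_fov': 47.19494684069547, 'cx': 279.2389706765667, 'cy': 206.49736645579893, 'R': array([[-0.9907, -0.136 ,  0.0077],
       [-0.0973,  0.6672, -0.7385],
       [ 0.0953, -0.7324, -0.6742]]), 't': array([ 552.7428,  142.7807, 1415.3969])}
top {'vertical_fov': 50.770553281640275, 'cx': 278.02628768926354, 'cy': 213.6680974940431, 'R': array([[ 0.0258, -0.9996, -0.0074],
       [-0.9881, -0.0244, -0.1516],
       [ 0.1513,  0.0112, -0.9884]]), 't': array([ -42.8802,  555.6169, 1338.2001])}
wrist {'vertical_fov': 63.56488954795578, 'cx': 281.79751218608834, 'cy': 215.2554221141515, 'T_tool_cam': array([[  -0.0003,   -0.9624,   -0.2716,   78.0767],
       [   1.    ,   -0.0005,    0.0008,   -0.3845],
       [  -0.0009,   -0.2716,    0.9624, -152.7473],
       [   0.    ,    0.    ,    0.    ,    1.    ]])}
```

View pics/top0.png

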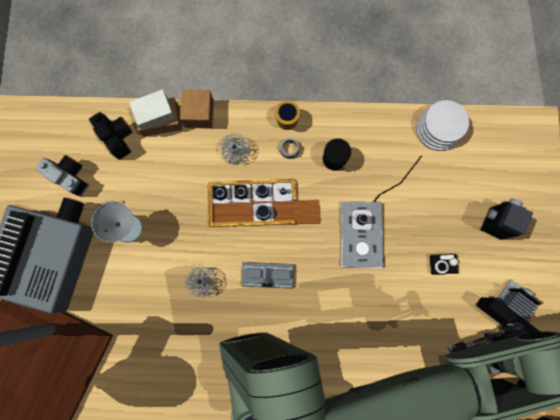

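View pics/side0.png

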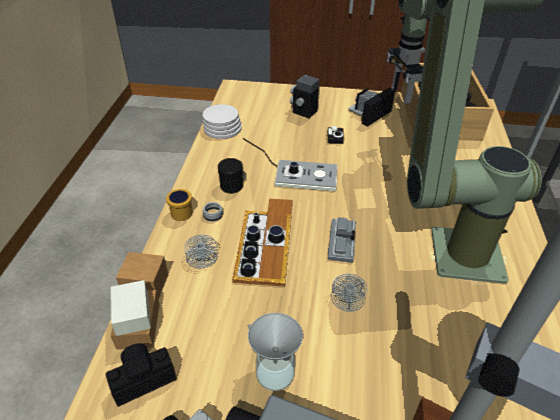

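The top view shows the tray at about (208..298, 182..225) px. It has four boards in the closed row and one in the mouth row. The stage is at about (362,235) px with one board on its far window. I'll find the coarse positions first, then look with the wrist camera.

Create h.py:
```python
from rig import ctrl
import cv2,numpy as np
from scipy.spatial.transform import Rotation as Ro
np.set_printoptions(precision=2,suppress=True)
def cam(n,o=None):
    c=ctrl.camera_info(n); f=210/np.tan(np.radians(c["vertical_fov"]/2))
    K=np.array([[f,0,c["cx"]],[0,f,c["cy"]],[0,0,1]])
    if n=="wrist":
        T=np.eye(4);T[:3,:3]=Ro.from_euler("xyz",o["tool_rot"]).as_matrix();T[:3,3]=o["position"]
        W=T@c["T_tool_cam"]; return K,W[:3,:3].T,-W[:3,:3].T@W[:3,3]
    return K,np.array(c["R"]),np.array(c["t"])
def ray(C,uv):
    K,R,t=C; d=R.T@np.linalg.inv(K)@np.array([uv[0],uv[1],1.]); return -R.T@t,d
def plane(C,uv,z):
    p,d=ray(C,uv); return p+d*(z-p[2])/d[2]
def proj(C,X):
    K,R,t=C; q=K@(R@np.asarray(X,float)+t); return q[:2]/q[2]
def tri(C1,a,C2,b):
    p,d=ray(C1,a);q,e=ray(C2,b);s=np.linalg.lstsq(np.c_[d,-e],q-p,rcond=None)[0]
    return (p+s[0]*d+q+s[1]*e)/2, np.linalg.norm(p+s[0]*d-q-s[1]*e)
def shot(name=None,n="wrist"):
    o=ctrl.get_obs(); im=ctrl.snapshot(n)
    if name: cv2.imwrite(f"pics/{name}.png",im); np.save(f"pics/{name}.npy",np.r_[o["position"],o["tool_rot"]])
    return im,cam(n,o)
def load(name):
    v=np.load(f"pics/{name}.npy"); return cv2.imread(f"pics/{name}.png"),cam("wrist",dict(position=v[:3],tool_rot=v[3:]))
def rows(target,yaw=None):
    "delta in tool axes to target TCP (world)"
    o=ctrl.get_obs(); R=Ro.from_euler("xyz",o["tool_rot"]).as_matrix()
    print("tool delta",R.T@(np.array(target)-o["position"]),"turn",None if yaw is None else o["tool_rot"][2]-yaw,"at",o["position"],o["tool_rot"],round(o["t"],2))
```

Run:
```python
from h import *
C=cam("top")
for uv in [(208,182),(298,182),(208,225),(298,225),(362,218),(362,248)]: print(uv,plane(C,uv,15))
m=(plane(C,(208,182),15)+plane(C,(298,225),15))/2
rows([m[0]-60,m[1],330],0)
```

```text
(208, 182) [658.26 199.59  15.  ]
(298, 182) [665.26 -90.07  15.  ]
(208, 225) [518.84 192.64  15.  ]
(298, 225) [525.94 -92.72  15.  ]
(362, 218) [ 553.37 -295.18   15.  ]
(362, 248) [ 458.19 -294.91   15.  ]
tool delta [ 516.24 -435.19  -99.57] turn 0.3637998947543022 at [ 204.47 -536.79  229.56] [-3.14 -0.    0.36] 0.15
```
Tray about parallel to world x, y with small yaw. Center ~ (592,52). Camera looks tilted back so it sees... camera at tool x+78, height TCP+153, looks tilted -x by 15.8°: at height TCP z=330 → cam z=483, looks at x = +78 - 0.282*470=-55. So set TCP x = m+50ish for center... With TCP x at 650: reach 650 at z 330 OK. f=339; at 470 mm, field is 776 x 582 mm. Could go lower: cam height 330 -> 545 x 408. TCP z=180. Jar 155 high at y~? (118,220): y≈450. Fine. Gripper over the tray in view though: fingers at image bottom part? Fingers at tool x=0 relative cam x 78, down... fine.

Units first: shifts go in m and turns go in units of 0.05 rad. So 37 mm is 0.037, -25 mm is -0.025, 0.12 rad is 2.4.

tcp_steps(increments="94,0.037,-0.025,0.002,0 | 94,0.037,-0.025,0.002,0 | 94,0.037,-0.025,0.002,0 | 94,0.037,-0.025,0.002,0 | 94,0.037,-0.025,0.002,0 | 94,0.037,-0.025,0.002,0 | 94,0.037,-0.025,0.002,0 | 94,0.037,-0.025,0.002,0 | 94,0.037,-0.025,0.002,0 | 94,0.037,-0.025,0.002,0 | 94,0.037,-0.025,0.002,0 | 94,0.037,-0.025,0.002,0 | 94,0.037,-0.025,0.002,0 | 94,0.037,-0.025,0.002,0 | 94,0.037,-0.025,0.002,0 | 94,0.037,-0.025,0.002,0 | 94,0,0,0,2.4 | 94,0,0,0,2.4 | 94,0,0,0,2.4 | 94,0,0,0,0")

```text
t: 2.15
position: [615.2, 47.4, 197.8]
tool_rot: [-3.142, 0.001, 0.004]
ft_force: [-0.4, -0.4, -0.2]
opening: 94.2
grasp_force: 0.0
```

Run:
```python
from h import *
rows([620,52,200],0)
shot("w1")
```

```text
tool delta [ 4.79 -4.61 -2.21] turn 0.004446068228545208 at [615.23  47.37 197.8 ] [-3.14  0.    0.  ] 2.15
```

View pics/w1.png

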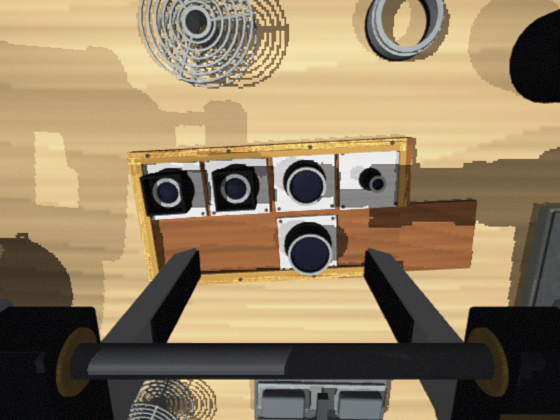

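The closed row, from the closed end, holds hood, hood, a thick barrel (305,185) px and the thinnest barrel (373,180) px. The mouth row holds the thickest-looking barrel at (308,247) px. Next I'll take a second wrist view and one of the stage.

tcp_steps(increments="94,-0.03,0.01,0,0 | 94,-0.03,0.01,0,0 | 94,-0.03,0.01,0,0 | 94,0,0,0,0 | 94,0,0,0,0 | 94,0,0,0,0")

```text
t: 2.8
position: [526.7, 16.7, 199.0]
tool_rot: [3.142, -0.002, 0.005]
ft_force: [0.3, -0.1, 0.2]
opening: 94.0
grasp_force: 0.0
```

Run:
```python
from h import *
shot("w2")
```

tcp_steps(increments="94,0,0.045,0,0 | 94,0,0.045,0,0 | 94,0,0.045,0,0 | 94,0,0.045,0,0 | 94,0,0.045,0,0 | 94,0,0.045,0,0 | 94,0,0,0,0 | 94,0,0,0,0 | 94,0,0,0,0")

```text
t: 3.75
position: [527.0, -252.1, 198.1]
tool_rot: [-3.141, 0.0, 0.005]
ft_force: [-0.1, 1.0, 0.2]
opening: 93.9
grasp_force: 0.0
```

Run:
```python
from h import *
a=shot("w3")[0];b=load("w2")[0]
cv2.imwrite("pics/w23.png",np.hstack([cv2.resize(b[:300],(400,214)),cv2.resize(a[:300],(400,214))]))
cv2.imwrite("pics/w23.png",np.vstack([b[:290],a[:310]]))
```

tcp_steps(increments="94,0.04,0,0,0 | 94,0.04,0,0,0 | 94,0,0,0,0 | 94,0,0,0,0 | 94,0,0,0,0")

```text
t: 4.3
position: [606.1, -251.8, 198.4]
tool_rot: [-3.141, 0.001, 0.005]
ft_force: [-0.5, -0.3, 0.7]
opening: 94.0
grasp_force: 0.0
```

Run:
```python
from h import *
shot("w4")
```

```text
(no output)
```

View pics/w23.png

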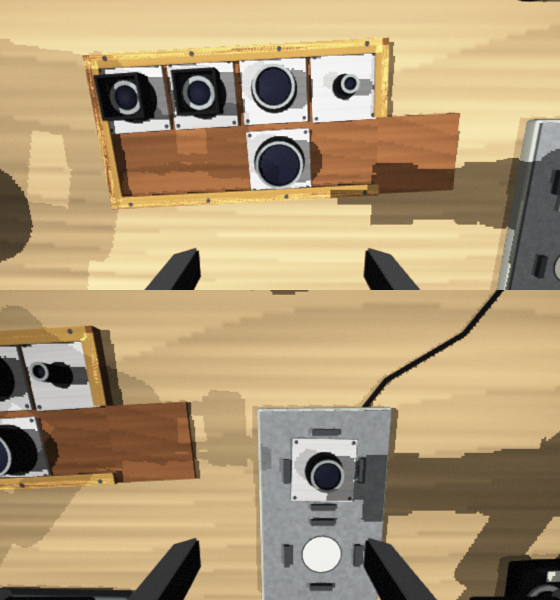

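Create meas.py:
```python
from h import *
def lenses(im):
    b,g,r=[im[...,i].astype(int) for i in range(3)]
    m=((b>r+8)&(b<110)).astype(np.uint8); m[310:]=0
    m=cv2.morphologyEx(m,cv2.MORPH_OPEN,np.ones((3,3),np.uint8))
    out=[]
    for c in cv2.findContours(m,cv2.RETR_EXTERNAL,cv2.CHAIN_APPROX_NONE)[0]:
        if len(c)>=12 and cv2.contourArea(c)>25:
            (x,y),(a,d),_=cv2.fitEllipse(cv2.convexHull(c)) if len(cv2.convexHull(c))>4 else ((0,0),(0,9),0)
            if a/d>.6: out.append((x,y,a,d))
    return np.array(sorted(out))
def brass(im):
    h=cv2.cvtColor(im,cv2.COLOR_BGR2HSV)
    m=cv2.inRange(h,(14,150,90),(28,255,255)); m[290:]=0
    m=cv2.morphologyEx(m,cv2.MORPH_CLOSE,np.ones((5,5),np.uint8))
    n,l,s,_=cv2.connectedComponentsWithStats(m); return (l==1+np.argmax(s[1:,4])).astype(np.uint8)*255
```

Run:
```python
from meas import *
for n in("w1","w2","w3","w4"):
    im,C=load(n); print(n); L=lenses(im)
    for l in L: print(l,plane(C,l[:2],40), "dia", l[3]*np.linalg.norm(plane(C,l[:2]+[.5,0],40)-plane(C,l[:2]-[.5,0],40)))
im,C=load("w2"); m=brass(im); h=cv2.approxPolyDP(cv2.convexHull(cv2.findNonZero(m)),4,True)[:,0]
for p in h: print(p,plane(C,p,15))
hsv=cv2.cvtColor(im,cv2.COLOR_BGR2HSV); print(hsv[200,160],hsv[60,93],hsv[50,200],hsv[150,200],hsv[230,200])
for n in("w3","w4"):
    im,C=load(n); m=cv2.inRange(cv2.cvtColor(im,cv2.COLOR_BGR2HSV),(0,0,238),(180,12,255)); m[300:]=0
    for c in cv2.findContours(m,0,cv2.CHAIN_APPROX_NONE)[0]:
        if 300<cv2.contourArea(c): e=cv2.fitEllipse(c) ; print(n,e,plane(C,e[0],20))
o=np.vstack([load("w4")[0][100:400,150:450],brass(load("w2")[0])[:300,100:400,None].repeat(3,2)])
cv2.imwrite("pics/dbg.png",o)
```

```text
w1
[167.74 191.83  18.22  20.93] [627.82 153.66  40.  ] dia 19.530893295455428
[235.38 188.07  19.22  20.06] [631.64  90.41  40.  ] dia 18.671342172960046
[306.1  185.61  29.97  30.95] [634.23  24.64  40.  ] dia 28.75119502745042
[309.41 253.16  33.55  35.63] [566.88  19.79  40.  ] dia 35.03088890990153
w2
[126.38  96.89  19.38  24.1 ] [623.53 152.15  40.  ] dia 20.968160451483772
[199.25  92.46  20.93  23.99] [627.44  88.53  40.  ] dia 20.801646066223842
[273.38  86.03  32.43  36.24] [632.96  24.22  40.  ] dia 31.28992415149865
[279.02 164.3   38.39  39.22] [565.64  19.21  40.  ] dia 35.96852531033852
[349.41  83.45   8.06  10.56] [635.34 -41.31  40.  ] dia 9.099817631063784
w3
[40.36 81.22  5.7   9.04] [635.71 -44.69  40.  ] dia 7.748809703802011
[326.52 185.54  23.55  24.53] [ 546.24 -293.67   40.  ] dia 22.80142520671552
w4
[  7.59 243.18  29.26  38.3 ] [566.6   15.51  40.  ] dia 37.368435100342616
[323.55 266.01  20.3   22.25] [ 543.86 -293.86   40.  ] dia 22.162941852948425
[249 190] [536.51  49.67  15.  ]
[113 204] [521.36 189.01  15.  ]
[86 70] [648.34 197.37  15.  ]
[101  57] [659.4  182.03  15.  ]
[140  65] [652.82 147.18  15.  ]
[ 20 142 228] [ 19 145 224] [ 24 123 243] [ 13 152 176] [ 22  84 237]
w3 ((321.31597900390625, 263.9058837890625), (32.04482650756836, 35.287696838378906), 79.63006591796875) [ 458.45 -294.28   20.  ]
```

View pics/dbg.png

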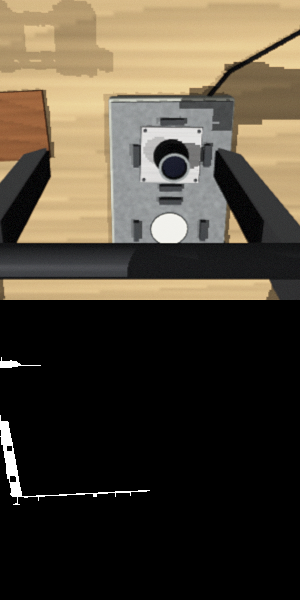

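The dark lens discs measure about 36, 31, 22.5 and 9 mm, each 7 mm less than its barrel. So boards 44 (mouth row), 37 and 16 (closed row) and 30 (stage) are present, and 23 is absent. Next I'll refine the tray and stage frames.

Run:
```python
from meas import *
def line(pts): 
    vx,vy,x,y=cv2.fitLine(np.array(pts,np.float32),cv2.DIST_HUBER,0,.01,.01).ravel(); return np.cross([x,y,1],[x+vx,y+vy,1])
def X(a,b): q=np.cross(a,b); return q[:2]/q[2]
def corners(m,C,x0,x1,y0,y1,z):
    top=line([(x,np.argmax(m[:,x]>0)) for x in range(*x0) if m[:,x].any()])
    bot=line([(x,m.shape[0]-1-np.argmax(m[::-1,x]>0)) for x in range(*x1) if m[:,x].any()])
    lef=line([(np.argmax(m[y]>0),y) for y in range(*y0) if m[y].any()])
    rig=line([(m.shape[1]-1-np.argmax(m[y,::-1]>0),y) for y in range(*y1) if m[y].any()])
    return [plane(C,X(a,b),z) for a,b in((top,lef),(top,rig),(bot,lef),(bot,rig))]
im,C=load("w2"); h=cv2.cvtColor(im,cv2.COLOR_BGR2HSV)
m=cv2.inRange(h,(17,112,60),(30,255,255)); m[225:]=0; 
m=cv2.morphologyEx(m,cv2.MORPH_OPEN,np.ones((3,3),np.uint8))
n,l,s,_=cv2.connectedComponentsWithStats(cv2.dilate(m,np.ones((5,5),np.uint8))); m[l!=1+np.argmax(s[1:,4])]=0
P=corners(m,C,(120,370),(130,360),(75,190),(50,100),15)
for p in P: print(p)
im,C=load("w3"); h=cv2.cvtColor(im,cv2.COLOR_BGR2HSV)
g=cv2.inRange(h,(0,0,90),(180,40,240)); g[:,:240]=0; g[300:]=0; g[:,400:]=0
g=cv2.morphologyEx(g,cv2.MORPH_OPEN,np.ones((5,5),np.uint8))
print("stage")
for p in corners(g,C,(265,385),(270,380),(130,240),(130,180),20): print(p)
d=cv2.inRange(h,(0,0,0),(180,255,75)); d[290:]=0; d[:,:262]=0;d[:,388:]=0
n,l,s,c=cv2.connectedComponentsWithStats(d)
for i in range(1,n):
    if s[i,4]>60: print(s[i],c[i],plane(C,c[i],25))
im,C=load("w3"); w=cv2.inRange(h,(0,0,200),(180,30,255)); 
v=np.vstack([cv2.bitwise_and(load("w2")[0],load("w2")[0],mask=m)[:225],im[100:310]]); cv2.imwrite("pics/dbg2.png",v)
```

```text
[676.02 -66.83  15.  ]
[676.79 -79.99  15.  ]
[664.81 -67.71  15.  ]
[665.53 -80.41  15.  ]
stage
[ 606.37 -228.66   20.  ]
[ 607.09 -379.14   20.  ]
[ 416.7  -230.93   20.  ]
[ 416.47 -184.33   20.  ]
[363  87  25  30 171] [375.86 102.25] [ 620.69 -337.59   25.  ]
[305 162  37  33 341] [318.4  172.21] [ 556.39 -287.33   25.  ]
[ 354  165   33   66 1134] [369.78 192.05] [ 537.14 -338.33   25.  ]
[284 169   8  24  63] [288.92 180.35] [ 548.33 -258.99   25.  ]
[314 173  27  28 589] [327.03 186.43] [ 542.51 -296.22   25.  ]
[311 214  26   6  64] [323.47 215.02] [ 513.54 -293.86   25.  ]
[311 228  25   7  94] [324.29 229.72] [ 498.1  -295.27   25.  ]
[360 249  28  41 886] [375.82 269.5 ] [ 454.61 -350.88   25.  ]
[284 254   9  17  75] [288.31 260.85] [ 463.93 -259.24   25.  ]
[353 254  10  22  77] [355.96 262.73] [ 462.17 -329.61   25.  ]
```

View pics/dbg2.png

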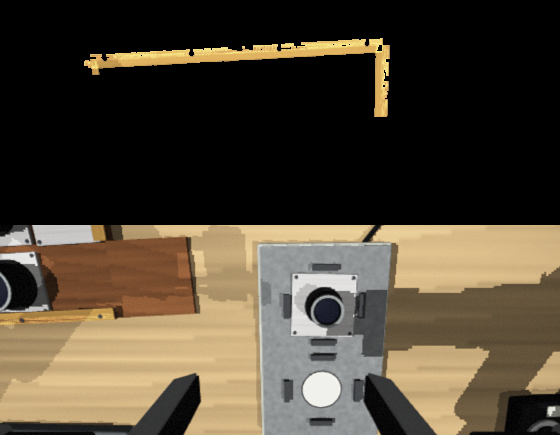

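Add to meas.py:
```python
def line(pts):
    vx,vy,x,y=cv2.fitLine(np.array(pts,np.float32),cv2.DIST_HUBER,0,.01,.01).ravel(); return np.cross([x,y,1],[x+vx,y+vy,1])
def X(a,b): q=np.cross(a,b); return q[:2]/q[2]
def edge(g,a,b,w=9):
    "strongest edge near hand-given segment a-b (pixels), line fit through it"
    a,b=np.array(a,float),np.array(b,float); n=np.array([a[1]-b[1],b[0]-a[0]]); n/=np.linalg.norm(n); pts=[]
    for s in np.linspace(.04,.96,60):
        q=a+s*(b-a)+np.arange(-w,w+.1,.5)[:,None]*n
        v=np.stack([cv2.remap(g[...,k],q[:,0].astype(np.float32),q[:,1].astype(np.float32),1).ravel() for k in range(g.shape[2])],1)
        pts.append(q[np.argmax(np.linalg.norm(v[2:]-v[:-2],axis=1))+1])
    return line(pts)
```

Run:
```python
from meas import *
def G(im): return cv2.GaussianBlur(im,(3,3),0).astype(np.float32)
def sat(im): return cv2.GaussianBlur(cv2.cvtColor(im,cv2.COLOR_BGR2HSV)[...,1:2],(3,3),0).astype(np.float32)[...,None]
for n,TL,TR,BL,BR in(("w2",(84,56),(388,38),(112,207),(370,193)),("w1",(130,153),(414,138),(150,284),(200,281))):
    im,C=load(n); g=sat(im)
    t=edge(g,TL,TR,6); l=edge(g,TL,BL,6); b=edge(g,BL,BR,6)
    p=[plane(C,X(*q),15) for q in((t,l),(b,l))]; e=plane(C,X(t,np.cross([*TR,1],[TR[0]+2,TR[1]+40,1])),15)
    d=p[0]-e; q=plane(C,X(b,np.cross([*BR,1],[BR[0]+2,BR[1]+40,1])),15)-p[1]
    print(n,"TL",p[0],"BL",p[1],"TR~",e,"yaw top",np.arctan2(-d[0],d[1]),"bot",np.arctan2(q[0],-q[1]),"width",np.linalg.norm(p[0]-p[1]))
A,B=load("w1"),load("w2"); La,Lb=lenses(A[0]),lenses(B[0])
for i in range(4): print(*tri(A[1],La[i,:2],B[1],Lb[i,:2]))
A,B=load("w3"),load("w4"); print("stage board",*tri(A[1],lenses(A[0])[1,:2],B[1],lenses(B[0])[1,:2]))
im,C=load("w3"); g=G(im)
t=edge(g,(262,120),(385,117),5);l=edge(g,(258,122),(262,250),5);r=edge(g,(391,120),(385,235),5)
print("stage",plane(C,X(t,l),20),plane(C,X(t,r),20),"left bottom",plane(C,X(l,np.array([0,1,-250.])),20),"right",plane(C,X(r,np.array([0,1,-230.])),20))
```

```text
w2 TL [661.82 191.75  15.  ] BL [515.98 193.25  15.  ] TR~ [677.09 -78.4   15.  ] yaw top 0.05644982238111005 bot 0.05673942772691076 width 145.8473086309388
w1 TL [662.82 199.03  15.  ] BL [518.47 191.29  15.  ] TR~ [678.42 -80.11  15.  ] yaw top 0.05583308583421873 bot 0.12658713046262834 width 144.5579271570853
[624.48 159.04  24.17] 0.05646994036916083
[628.55  92.39  24.1 ] 0.4347462725311448
[633.37  24.32  35.52] 0.01144055546272902
[565.05  19.31  35.45] 0.14435948405194637
stage board [ 547.95 -292.54   49.04] 0.17162414837182682
stage [ 605.62 -228.44   20.  ] [ 607.85 -354.63   20.  ] left bottom [ 473.86 -229.62   20.  ] right [ 496.45 -355.25   20.  ]
```

Tray frame: origin about (597,56), yaw about 0.058. The row spacing of the boards agrees with this to about 1 mm, and the heights came out as expected.

Plan:
1. Slide board 44 from M3 to M1.
2. Draw the first hood out from C2 to the near window.
3. Slide the second hood from C1 to M2.
4. Slide 44 to C1 and 37 to C2.
5. Bring 30 in to C3.
6. Draw the second hood out to the far window.

Add to h.py:
```python
YT=.058; T0=np.array([597.,56.])
def P(tx,ty,z=45): c,s=np.cos(YT),np.sin(YT); return [T0[0]+c*tx-s*ty,T0[1]+s*tx+c*ty,z]
def tin(p): c,s=np.cos(YT),np.sin(YT); d=np.asarray(p)[:2]-T0; return np.array([c*d[0]+s*d[1],-s*d[0]+c*d[1]])
```

```text
(no output)
```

tcp_steps(increments="64,-0.007,-0.045,0.015,0 | 64,-0.007,-0.045,0.015,0 | 64,-0.007,-0.045,0.015,0 | 64,-0.007,-0.045,0.015,0 | 64,-0.007,-0.045,0.015,0 | 64,-0.007,-0.045,0.015,0 | 64,0,0,0,-1.06 | 64,0,0,0,0 | 64,0,0,0,0")

```text
t: 5.25
position: [563.8, 16.4, 109.4]
tool_rot: [3.141, -0.002, 0.055]
ft_force: [0.7, 0.4, 1.0]
opening: 63.8
grasp_force: 0.0
```

Run:
```python
from h import *
rows([565.05,19.3,45],YT); print(tin([565.05,19.3]),ctrl.get_obs()["joint_pos"])
```

```text
tool delta [ 1.34 -2.87 64.37] turn -0.0026420920500064907 at [563.77  16.39 109.37] [ 3.14 -0.    0.06] 5.25
[-34.02 -34.79] [-0.12  0.31  1.68 -0.    1.15  1.39]
```

Scaled: 15 mm is 0.015, 9 mm is 0.009.

tcp_steps(increments="64,0.001,-0.003,0.02,0 | 64,0,0,0.02,0 | 64,0,0,0.015,0 | 64,0,0,0.009,0 | 40,0,0,0,0 | 40,0,0,0,0 | 40,0,0,0,0 | 40,0,0,0,0 | 40,0,0,0,0 | 40,0,0,0,0")

```text
t: 6.25
position: [565.4, 19.8, 45.4]
tool_rot: [3.141, -0.002, 0.057]
ft_force: [-0.0, -0.3, 2.4]
opening: 43.2
grasp_force: 30.0
```

tcp_steps(increments="40,0,-0.015,0,0 | 40,0,-0.015,0,0 | 40,0,-0.015,0,0 | 40,0,-0.015,0,0 | 40,0,-0.015,0,0 | 40,0,-0.015,0,0 | 40,0,-0.015,0,0 | 40,0,-0.015,0,0 | 40,0,-0.014,0,0 | 40,0,0,0,0 | 40,0,0,0,0")

```text
t: 7.35
position: [557.1, 156.9, 45.5]
tool_rot: [-3.139, -0.002, 0.058]
ft_force: [-0.2, 2.8, 6.1]
opening: 43.8
grasp_force: 30.0
```

Scaled: -40 mm is -0.04, 23 mm is 0.023.

tcp_steps(increments="60,0,0,0,0 | 60,0,0,0,0 | 60,0,0,0,0 | 56,0,0,-0.02,0 | 56,0,0,-0.04,0 | 56,0.022,0.023,0,0 | 56,0.023,0.023,0,0 | 56,0.022,0.022,0,0 | 56,0,0,0,0 | 56,0,0,0,0")

```text
t: 8.35
position: [627.1, 89.3, 103.6]
tool_rot: [-3.141, 0.002, 0.055]
ft_force: [-0.4, 0.2, -0.2]
opening: 56.1
grasp_force: 0.0
```

Run:
```python
from meas import *
im,C=shot("w5"); 
rows([628.55,92.4,45],YT)
for l in lenses(im): print(l,plane(C,l[:2],24)[:2],plane(C,l[:2],35.5)[:2],tin(plane(C,l[:2],35.5)))
```

```text
tool delta [ 2.32 -2.3  58.54] turn -0.0015700419655674883 at [626.5   89.95 103.54] [-3.14  0.    0.06] 8.4
[184.64 230.31  24.94  28.23] [624.28 159.3 ] [628.29 156.05] [37.04 98.07]
[276.72 229.08  24.17  27.66] [628.87  93.04] [632.65  93.07] [37.74 34.94]
[375.92 232.99  37.4   41.79] [629.85  21.27] [633.58  24.85] [ 34.71 -33.22]
```

View pics/w5.png

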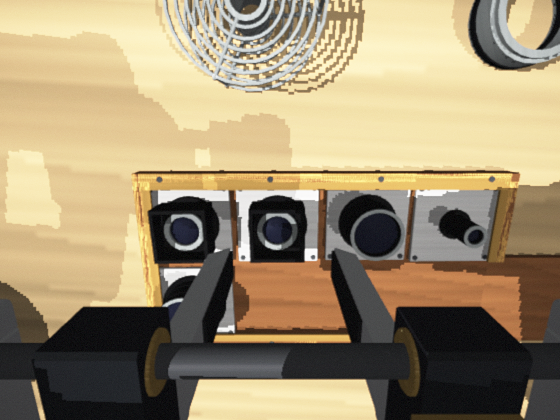

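Board 44 now sits at M1 (195,300) px. The hoods are square to the tray at (185,230) and (277,229) px, which matches the earlier fix. I'll grasp the C2 hood.

tcp_steps(increments="56,0.002,-0.003,0.02,0 | 56,0,0,0.02,0 | 56,0,0,0.01,0 | 56,0,0,0.008,0 | 34,0,0,0,0 | 34,0,0,0,0 | 34,0,0,0,0 | 34,0,0,0,0 | 34,0,0,0,0")

```text
t: 9.3
position: [630.2, 92.8, 47.5]
tool_rot: [-3.141, -0.002, 0.057]
ft_force: [-0.4, -0.3, 1.7]
opening: 37.7
grasp_force: 30.0
```

Run:
```python
from h import *
o=ctrl.get_obs(); print(tin(o["position"]))
rows(P(-34,34.5),YT)
```

```text
[35.3  34.85]
tool delta [-69.3    0.44   2.36] turn -0.0012928989451736553 at [630.22  92.83  47.49] [-3.14 -0.    0.06] 9.3
```

Scaled: -15 mm is -0.015, -7 mm is -0.007.

tcp_steps(increments="34,-0.015,0,0,0 | 34,-0.015,0,0,0 | 34,-0.015,0,0,0 | 34,-0.015,0,0,0 | 34,-0.007,0,0,0 | 34,0,0,0,0 | 34,0,0,0,0")

```text
t: 10.0
position: [562.3, 88.9, 47.4]
tool_rot: [3.141, 0.001, 0.057]
ft_force: [-3.8, 0.0, 8.1]
opening: 38.1
grasp_force: 30.0
```

tcp_steps(increments="34,0,0.015,0,0 | 34,0,0.015,0,0 | 34,0,0.015,0,0 | 34,0,0.015,0,0 | 34,0,0.015,0,0 | 34,0,0.015,0,0 | 34,0,0.015,0,0 | 34,0,0.015,0,0 | 34,0,0.015,0,0 | 34,0,0.015,0,0 | 34,0,0.015,0,0 | 34,0,0.015,0,0 | 34,0,0.015,0,0 | 34,0,0.013,0,0 | 34,0,0,0,0 | 34,0,0,0,0")

```text
t: 11.6
position: [575.6, -121.2, 47.5]
tool_rot: [3.139, -0.002, 0.056]
ft_force: [-0.7, -2.5, 5.2]
opening: 37.5
grasp_force: 30.0
```

```bash
python3 - <<'E'
from meas import *
im,C=shot("w6"); o=ctrl.get_obs(); print(tin(o["position"]))
for l in lenses(im): print(l,tin(plane(C,l[:2],24)),tin(plane(C,l[:2],35.5)))
rows([458.5,-294.3,120],.012)
E
```

```text
[ -31.65 -175.55]
[ -6.26 150.41  34.04  51.24] [ 31.63 -28.62] [ 32.57 -38.18]
[123.81 149.29  14.8   18.41] [ 32.02 -95.08] [  32.94 -100.3 ]
tool delta [-126.48  166.59  -72.21] turn 0.0442472571606536 at [ 575.57 -121.09   47.49] [ 3.14 -0.    0.06] 11.65
```

View pics/w6.png

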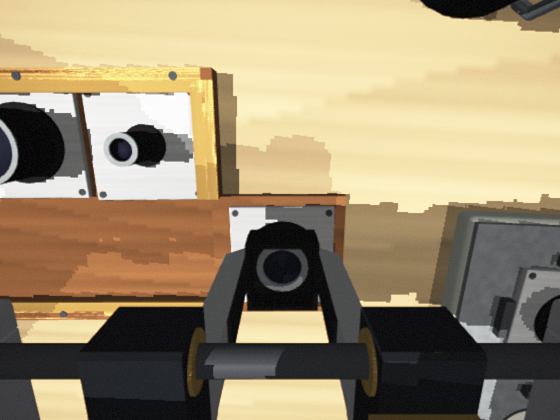

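The hood is held on the ledge at (282,267) px. Now I'll lift and look at the windows on the way.

Units first: shifts go in m and turns go in units of 0.05 rad. So -35 mm is -0.035, -25 mm is -0.025, 0.044 rad is 0.88.

tcp_steps(increments="34,0,0,-0.015,0 | 34,0,0,-0.025,0 | 34,0,0,-0.04,0 | 34,0,0,-0.04,0 | 34,-0.01,0.015,-0.035,0.88 | 34,-0.018,0.04,0,0 | 34,-0.018,0.04,0,0 | 34,0,0,0,0 | 34,0,0,0,0 | 34,0,0,0,0")

```text
t: 12.65
position: [530.0, -213.6, 200.9]
tool_rot: [-3.14, 0.001, 0.013]
ft_force: [-0.8, 0.3, -1.3]
opening: 37.6
grasp_force: 30.0
```

Run:
```python
from meas import *
im,C=load("w6"); v=np.load("pics/w6.npy"); d=plane(C,(282,267),24)-v[:3]; print("hood-tool (tray axes)",tin(d[:2]+T0))
im,C=shot("w7"); o=ctrl.get_obs(); print(o["position"],o["tool_rot"])
h=cv2.cvtColor(im,cv2.COLOR_BGR2HSV); m=cv2.inRange(h,(0,0,225),(180,20,255))
for c in cv2.findContours(m,0,cv2.CHAIN_APPROX_NONE)[0]:
    if cv2.contourArea(c)>300: e=cv2.fitEllipse(cv2.convexHull(c)); print(e,plane(C,e[0],20))
```

```text
hood-tool (tray axes) [-1.98 -0.31]
[ 530.23 -213.37  200.94] [-3.14  0.    0.01]
((357.80438232421875, 265.1106872558594), (32.648807525634766, 35.180213928222656), 153.87890625) [ 459.53 -295.57   20.  ]
((250.50477600097656, 227.38223266601562), (49.89384078979492, 58.8896484375), 92.06076049804688) [ 500.28 -181.59   20.  ]
((365.13189697265625, 186.2672576904297), (76.6419448852539, 89.89128875732422), 162.6476593017578) [ 544.92 -296.56   20.  ]
((40.29642868041992, 113.81685638427734), (26.096233367919922, 68.27352905273438), 90.30277252197266) [610.16  15.37  20.  ]
((101.84154510498047, 87.90494537353516), (73.71625518798828, 83.95940399169922), 146.77870178222656) [633.92 -45.74  20.  ]
```

View pics/w7.png

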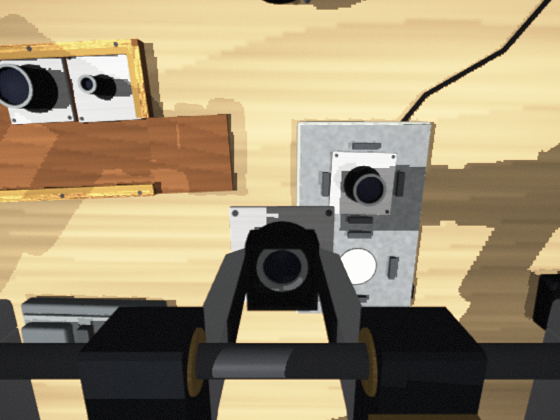

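The near window is clear at (358,265) px, about (459,-295) mm. Board 30 lies at (365,185) px on the far window.

Scaled: 30 mm is 0.03, 40 mm is 0.04.

tcp_steps(increments="34,-0.024,0.027,0,0 | 34,-0.023,0.027,0,0 | 34,-0.023,0.027,0,0 | 34,0,0,0.04,0 | 34,0,0,0.04,0 | 34,0,0,0.03,0 | 34,0,0,0.015,0 | 34,0,0,0,0 | 34,0,0,0,0 | 34,0,0,0,0")

```text
t: 13.7
position: [463.0, -297.6, 78.6]
tool_rot: [3.139, -0.003, 0.014]
ft_force: [-0.1, -0.7, -1.6]
opening: 37.3
grasp_force: 30.0
```

Run:
```python
from h import *
rows([461,-295,62],.014)
```

```text
tool delta [-2.04 -2.66 16.61] turn -0.0004972308851889252 at [ 463.02 -297.59   78.62] [ 3.14 -0.    0.01] 13.7
```

tcp_steps(increments="34,-0.002,-0.0025,0.006,0 | 34,0,0,0.006,0 | 34,0,0,0.003,0 | 34,0,0,0.001,0 | 34,0,0,0,0 | 34,0,0,0,0")

```text
t: 14.3
position: [459.0, -293.8, 61.4]
tool_rot: [-3.141, 0.001, 0.013]
ft_force: [-3.4, 2.1, 6.0]
opening: 37.7
grasp_force: 30.0
```

Run:
```python
from h import *
rows([461,-295,62],.014)
```

```text
tool delta [ 2.01  1.18 -0.63] turn -0.0011324350992385369 at [ 458.98 -293.84   61.37] [-3.14  0.    0.01] 14.3
```

Scaled: -50 mm is -0.05, -30 mm is -0.03.

tcp_steps(increments="56,0,0,0,0 | 56,0,0,0,0 | 56,0,0,0,0 | 56,0,0,0,0 | 56,0,0,-0.03,0 | 56,0,0,-0.05,0 | 56,0.015,-0.025,-0.05,0 | 56,0.015,-0.025,0,0 | 56,0.015,-0.025,0,0 | 56,0,0,0,0 | 56,0,0,0,0 | 56,0,0,0,0")

```text
t: 15.5
position: [500.8, -222.5, 183.2]
tool_rot: [3.142, 0.001, 0.012]
ft_force: [-0.3, -0.0, -0.4]
opening: 56.0
grasp_force: 0.0
```

Run:
```python
from meas import *
im,C=shot("w8"); o=ctrl.get_obs(); print(o["position"],o["tool_rot"])
for l in lenses(im): print(l,plane(C,l[:2],38),plane(C,l[:2],49.5))
```

```text
[ 500.68 -222.73  183.19] [-3.14  0.    0.01]
[59.41 42.9   8.05 10.99] [635.51 -43.65  38.  ] [633.32 -50.52  49.5 ]
[357.99 252.89  16.86  18.82] [ 458.62 -295.14   38.  ] [ 463.27 -292.3    49.5 ]
[365.67 158.63  25.14  27.49] [ 546.85 -295.38   38.  ] [ 548.09 -292.53   49.5 ]
```

View pics/w8.png

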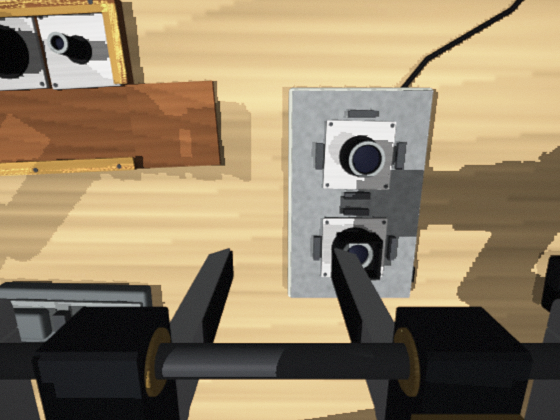

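The hood is seated between the near window's stops, at (358,253) px, about (458.6,-295.1) mm. Next is the second hood, at C1.

Scaled: -42 mm is -0.042, 14 mm is 0.014, -0.046 rad is -0.92.

tcp_steps(increments="56,0.014,-0.042,0.008,0 | 56,0.014,-0.042,0.008,0 | 56,0.014,-0.042,0.008,0 | 56,0.014,-0.042,0.008,0 | 56,0.014,-0.042,0.008,0 | 56,0.014,-0.042,0.008,0 | 56,0.014,-0.042,0.008,0 | 56,0.014,-0.042,0.008,0 | 56,0.014,-0.042,0.008,0 | 56,0,0,0,-0.92 | 56,0,0,0,0 | 56,0,0,0,0 | 56,0,0,0,0")

```text
t: 16.85
position: [622.6, 156.1, 111.8]
tool_rot: [3.141, -0.0, 0.056]
ft_force: [0.1, 0.0, 0.7]
opening: 55.9
grasp_force: 0.0
```

Run:
```python
from meas import *
im,C=shot("w9")
for l in lenses(im): print(l,tin(plane(C,l[:2],24)),tin(plane(C,l[:2],35.5)))
o=ctrl.get_obs();print("tool tray",tin(o["position"]));rows([624.4,159.2,46],YT)
```

```text
[276.58 309.7   28.77  43.47] [-36.96 102.64] [-29.97 102.44]
[277.31 225.73  25.35  26.75] [ 33.46 101.65] [ 37.09 101.5 ]
[467.5  228.95  29.75  41.35] [ 30.6  -40.26] [ 34.36 -33.63]
[467.5  240.96  10.45  11.2 ] [ 21.08 -41.66] [ 25.3  -34.96]
tool tray [31.38 98.52]
tool delta [ 1.94 -2.93 65.88] turn -0.0017055019588682677 at [622.61 156.18 111.88] [ 3.14 -0.    0.06] 16.9
```

Scaled: -3 mm is -0.003, 2 mm is 0.002.

tcp_steps(increments="56,0.002,-0.003,0.02,0 | 56,0,0,0.02,0 | 56,0,0,0.016,0 | 56,0,0,0.009,0 | 34,0,0,0,0 | 34,0,0,0,0 | 34,0,0,0,0 | 34,0,0,0,0 | 34,0,0,0,0")

```text
t: 17.8
position: [625.1, 160.7, 47.7]
tool_rot: [3.142, -0.002, 0.059]
ft_force: [-0.0, -1.0, 1.0]
opening: 37.6
grasp_force: 29.9
```

tcp_steps(increments="34,0,0.015,0,0 | 34,0,0.015,0,0 | 34,0,0.015,0,0 | 34,0,0.015,0,0 | 34,0,0.007,0,0 | 34,0,0,0,0 | 34,0,0,0,0")

```text
t: 18.5
position: [629.2, 91.1, 47.7]
tool_rot: [3.14, -0.002, 0.057]
ft_force: [-0.1, -0.5, 6.6]
opening: 37.8
grasp_force: 29.9
```

Run:
```python
from h import *
o=ctrl.get_obs();print("tool tray",tin(o["position"]))
```

```text
tool tray [34.16 33.16]
```

tcp_steps(increments="34,-0.015,0,0,0 | 34,-0.015,0,0,0 | 34,-0.015,0,0,0 | 34,-0.015,0,0,0 | 34,-0.007,0,0,0 | 34,0,0,0,0 | 34,0,0,0,0")

```text
t: 19.2
position: [561.5, 87.9, 47.6]
tool_rot: [3.14, 0.0, 0.058]
ft_force: [-1.6, -2.4, 8.4]
opening: 38.1
grasp_force: 30.0
```

tcp_steps(increments="54,0,0,0,0 | 54,0,0,0,0 | 54,0,0,0,0 | 54,0,0,0,0 | 60,0,0,-0.025,0 | 64,0,0,-0.035,0 | 60,0,-0.035,0,0 | 60,0,-0.034,0,0 | 60,0,0,0,0 | 60,0,0,0,0 | 60,0,0,0,0")

```text
t: 20.3
position: [557.0, 158.1, 106.1]
tool_rot: [3.141, 0.001, 0.059]
ft_force: [0.2, -0.2, 0.1]
opening: 60.3
grasp_force: 0.0
```

Run:
```python
from meas import *
im,C=shot("w10")
for l in lenses(im): print(l,tin(plane(C,l[:2],24)),tin(plane(C,l[:2],35.5)))
o=ctrl.get_obs();print("tool tray",tin(o["position"]),o["position"][2])
```

```text
[283.62 236.32  49.5   49.59] [-38.39 102.71] [-34.35 102.79]
[380.52 230.23  14.16  20.24] [-33.7   32.03] [-29.88  35.58]
[496.05 135.02  40.59  49.73] [ 33.97 -40.64] [ 34.47 -33.54]
tool tray [-33.95 103.96] 106.2016331847639
```

View pics/w10.png

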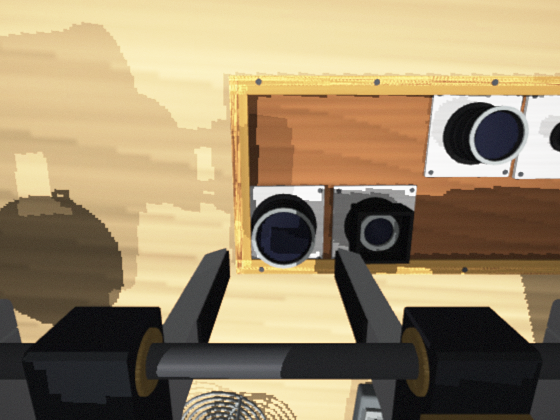

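Board 44 is at (284,236) px in M1 and the hood at (380,230) px in M2. C1 and C2 are empty. I'll slide 44 across to C1.

Scaled: 12 mm is 0.012, 8 mm is 0.008.

tcp_steps(increments="60,0,0.001,0.02,0 | 60,0,0,0.02,0 | 60,0,0,0.012,0 | 60,0,0,0.008,0 | 40,0,0,0,0 | 40,0,0,0,0 | 40,0,0,0,0 | 40,0,0,0,0 | 40,0,0,0,0")

```text
t: 21.25
position: [557.9, 157.2, 47.4]
tool_rot: [3.141, -0.001, 0.059]
ft_force: [-0.5, -3.4, 1.0]
opening: 43.5
grasp_force: 30.0
```

tcp_steps(increments="40,0.015,0,0,0 | 40,0.015,0,0,0 | 40,0.015,0,0,0 | 40,0.015,0,0,0 | 40,0.007,0,0,0 | 40,0,0,0,0 | 40,0,0,0,0")

```text
t: 21.95
position: [625.0, 160.9, 47.3]
tool_rot: [3.14, -0.002, 0.059]
ft_force: [-1.0, -5.2, 2.4]
opening: 43.5
grasp_force: 30.0
```

tcp_steps(increments="58,0,0,0,0 | 58,0,0,0,0 | 58,0,0,0,0 | 58,0,0,0,0 | 58,0,0,-0.025,0 | 58,0,0,-0.035,0 | 58,0,0.045,0,0 | 58,0,0.045,0,0 | 58,0,0.045,0,0 | 58,0,0,0,0 | 58,0,0,0,0 | 58,0,0,0,0")

```text
t: 23.15
position: [631.9, 28.0, 106.4]
tool_rot: [-3.141, 0.0, 0.059]
ft_force: [-0.3, 0.4, 0.0]
opening: 57.7
grasp_force: 0.0
```

Run:
```python
from meas import *
im,C=shot("w11")
for l in lenses(im): print(l,tin(plane(C,l[:2],24)),tin(plane(C,l[:2],35.5)))
o=ctrl.get_obs();print("tool tray",tin(o["position"]),o["position"][2])
```

```text
[ 92.02 236.89  44.32  53.87] [ 28.26 109.3 ] [ 32.32 102.49]
[286.03 233.75  39.35  40.38] [ 30.85 -33.14] [ 34.79 -32.98]
[383.67 235.62   7.57  12.15] [  29.49 -104.75] [  33.49 -101.09]
tool tray [ 33.24 -29.6 ] 106.44262531849554
```

Scaled: 12 mm is 0.012, 8 mm is 0.008.

tcp_steps(increments="54,0.001,0.003,0.02,0 | 54,0,0,0.02,0 | 54,0,0,0.012,0 | 54,0,0,0.008,0 | 32,0,0,0,0 | 32,0,0,0,0 | 32,0,0,0,0 | 32,0,0,0,0 | 32,0,0,0,0")

```text
t: 24.1
position: [634.1, 24.1, 47.6]
tool_rot: [-3.142, -0.002, 0.059]
ft_force: [0.3, -0.2, 0.7]
opening: 35.9
grasp_force: 30.0
```

tcp_steps(increments="32,0,-0.015,0,0 | 32,0,-0.015,0,0 | 32,0,-0.015,0,0 | 32,0,-0.015,0,0 | 32,0,-0.007,0,0 | 32,0,0,0,0 | 32,0,0,0,0")

```text
t: 24.8
position: [629.8, 93.6, 47.6]
tool_rot: [-3.14, -0.002, 0.06]
ft_force: [0.0, 1.2, 4.6]
opening: 36.7
grasp_force: 30.0
```

tcp_steps(increments="52,0,0,0,0 | 52,0,0,0,0 | 52,0,0,0,0 | 52,0,0,0,0 | 52,0,0,-0.025,0 | 52,0,0,-0.045,0 | 52,-0.015,0.045,-0.015,0 | 52,-0.015,0.045,-0.015,0 | 52,-0.015,0.045,0,0 | 52,-0.015,0.045,0,0 | 52,0,0.045,0,0 | 52,0,0.045,0,0 | 52,0,0,0,0 | 52,0,0,0,0 | 52,0,0,0,0")

```text
t: 26.3
position: [585.0, -181.1, 146.2]
tool_rot: [-3.14, 0.001, 0.059]
ft_force: [-0.6, 0.3, 0.1]
opening: 52.2
grasp_force: 0.0
```

Run:
```python
from meas import *
im,C=shot("w12")
for l in lenses(im): print(l,tin(plane(C,l[:2],24)),tin(plane(C,l[:2],35.5)),plane(C,l[:2],49.5))
rows([548,-292.5,60],.014)
```

```text
[104.18 145.81   8.46  10.5 ] [ 32.02 -94.47] [  32.87 -100.4 ] [637.09 -49.46  49.5 ]
[417.34 276.29  23.13  28.24] [ -81.52 -356.44] [ -75.92 -351.41] [ 548.04 -292.7    49.5 ]
tool delta [-43.67 109.47  86.15] turn 0.0462205090772987 at [ 585.08 -180.68  146.22] [-3.14  0.    0.06] 26.35
```

View pics/w12.png

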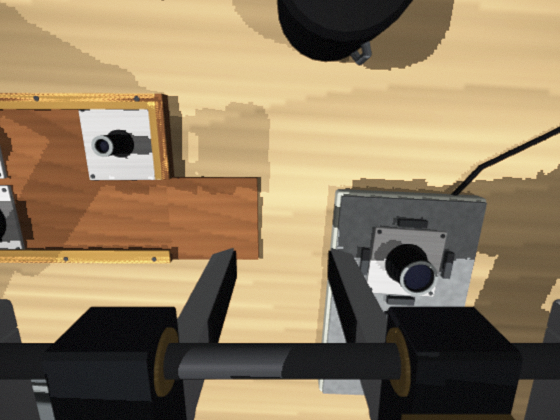

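Board 30 is unmoved at (417,276) px, about (548,-292.6) mm. I'll grasp it.

tcp_steps(increments="52,-0.014,0.036,0.008,0 | 52,-0.015,0.037,0.008,0 | 52,-0.015,0.036,0.008,0 | 52,0,0,0,0.9 | 52,0,0,0.01,0 | 52,0,0,0,0 | 52,0,0,0,0")

```text
t: 27.05
position: [548.0, -291.7, 112.0]
tool_rot: [-3.141, 0.001, 0.017]
ft_force: [-0.0, 0.2, 0.4]
opening: 51.9
grasp_force: 0.0
```

Run:
```python
from h import *
rows([548,-292.5,61],.014)
```

```text
tool delta [ 0.09  0.82 50.99] turn 0.0026424784802905454 at [ 547.95 -291.74  111.99] [-3.14  0.    0.02] 27.05
```

tcp_steps(increments="52,0,0.001,0.02,0 | 52,0,0,0.02,0 | 52,0,0,0.01,0 | 25,0,0,0,0 | 25,0,0,0,0 | 25,0,0,0,0 | 25,0,0,0,0 | 25,0,0,0,0 | 25,0,0,0,0 | 25,0,0,0,0 | 25,0,0,-0.01,0 | 25,0,0,-0.02,0 | 25,0,0,-0.02,0 | 25,0,0,-0.01,0 | 25,0,0,0,0")

```text
t: 28.55
position: [548.6, -295.5, 124.4]
tool_rot: [3.139, -0.002, 0.014]
ft_force: [-0.1, -0.3, -1.8]
opening: 29.3
grasp_force: 30.0
```

tcp_steps(increments="25,0.007,-0.04,0,0 | 25,0.007,-0.04,0,0 | 25,0.007,-0.04,0,0 | 25,0.007,-0.04,0,0 | 25,0,-0.011,0,-0.86 | 25,0,0,0,0 | 25,0,0,0,0 | 25,0,0,0,0")

```text
t: 29.35
position: [573.3, -124.8, 122.4]
tool_rot: [3.141, 0.0, 0.055]
ft_force: [-0.1, -0.6, -2.1]
opening: 29.3
grasp_force: 30.0
```

Run:
```python
from h import *
o=ctrl.get_obs();print(tin(o["position"]))
rows(P(-33,-174,48),YT)
im,C=shot("w13")
```

```text
[ -34.19 -179.11]
tool delta [ 1.2  -5.15 74.35] turn -0.003237611284091675 at [ 573.25 -124.79  122.36] [3.14 0.   0.05] 29.35
```

View pics/w13.png

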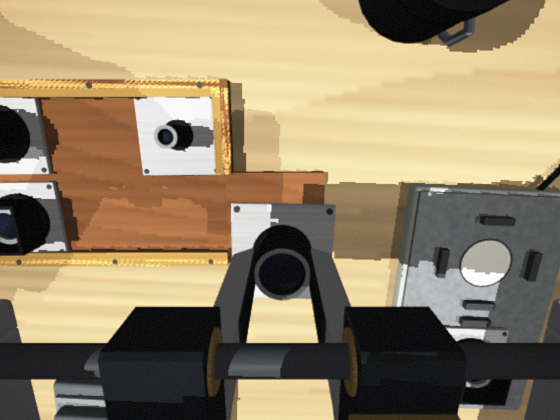

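Board 30 is held square to the tray over the ledge. 16 is at (167,135) px, and the far window is free at (486,263) px. I'll lower onto the ledge.

tcp_steps(increments="25,0.001,-0.003,0.02,0 | 25,0,0,0.02,0 | 25,0,0,0.02,0 | 25,0,0,0.009,0 | 25,0,0,0,0 | 25,0,0,0,0")

```text
t: 30.0
position: [574.8, -120.9, 54.2]
tool_rot: [3.141, -0.001, 0.056]
ft_force: [0.1, 0.5, -2.2]
opening: 29.1
grasp_force: 30.0
```

Run:
```python
from meas import *
im,C=load("w13")
for l in lenses(im): print(l,tin(plane(C,l[:2],24)),tin(plane(C,l[:2],35.5)))
h=cv2.cvtColor(im,cv2.COLOR_BGR2HSV)
print("win",plane(C,(486,263),20))
o=ctrl.get_obs();print(o["position"],tin(o["position"]))
```

```text
[167.   136.1   10.24  12.76] [ 32.68 -96.67] [  33.19 -100.45]
win [ 547.92 -293.06   20.  ]
[ 574.78 -120.94   54.19] [ -32.44 -175.36]
```

tcp_steps(increments="25,0,0,0.003,0 | 25,0,0,0.0015,0 | 25,0,0,0,0 | 25,0,0,0,0")

```text
t: 30.4
position: [575.0, -120.4, 49.9]
tool_rot: [3.141, -0.002, 0.057]
ft_force: [0.7, -0.8, -0.3]
opening: 29.1
grasp_force: 30.0
```

Scaled: 1 mm is 0.001, -15 mm is -0.015.

tcp_steps(increments="25,0,-0.005,0.001,0 | 25,0,-0.015,0,0 | 25,0,-0.015,0,0 | 25,0,-0.015,0,0 | 25,0,-0.015,0,0 | 25,0,-0.015,0,0 | 25,0,0,0,0 | 25,0,0,0,0")

```text
t: 31.2
position: [571.0, -37.8, 49.8]
tool_rot: [-3.14, -0.003, 0.058]
ft_force: [0.6, 2.6, 6.7]
opening: 28.9
grasp_force: 30.0
```

tcp_steps(increments="25,0,-0.015,0,0 | 25,0,-0.015,0,0 | 25,0,-0.015,0,0 | 25,0,-0.012,0,0 | 25,0,0,0,0 | 25,0,0,0,0")

```text
t: 31.8
position: [567.7, 18.9, 49.8]
tool_rot: [-3.14, -0.003, 0.058]
ft_force: [-0.1, 2.7, 7.6]
opening: 29.1
grasp_force: 30.0
```

Run:
```python
from h import *
o=ctrl.get_obs();print(o["position"],tin(o["position"]))
```

```text
[567.68  18.88  49.83] [-31.42 -35.36]
```

tcp_steps(increments="25,0.013,-0.001,0,0 | 25,0.013,-0.001,0,0 | 25,0.013,0,0,0 | 25,0.013,0,0,0 | 25,0.013,0,0,0 | 25,0,0,0,0 | 25,0,0,0,0")

```text
t: 32.5
position: [632.3, 24.0, 49.9]
tool_rot: [-3.141, -0.002, 0.058]
ft_force: [0.1, -0.2, 7.2]
opening: 29.4
grasp_force: 30.0
```

tcp_steps(increments="46,0,0,0,0 | 46,0,0,0,0 | 46,0,0,0,0 | 46,0,0,0,0 | 50,0,0,-0.025,0 | 50,0,0,-0.035,0 | 56,-0.033,-0.033,0,0 | 56,-0.034,-0.034,0,0 | 56,0,0,0,0 | 56,0,0,0,0 | 56,0,0,0,0")

```text
t: 33.6
position: [561.7, 84.9, 108.5]
tool_rot: [3.141, -0.002, 0.056]
ft_force: [0.7, -0.4, -0.9]
opening: 55.7
grasp_force: 0.0
```

Run:
```python
from meas import *
im,C=shot("w14")
for l in lenses(im): print(l,tin(plane(C,l[:2],24)),tin(plane(C,l[:2],35.5)))
o=ctrl.get_obs();print("tool tray",tin(o["position"]),o["position"][2])
```

```text
[171.62 139.    52.76  59.12] [ 32.05 105.98] [ 32.64 102.34]
[274.56 136.11  44.76  46.64] [33.85 35.56] [34.35 35.34]
[277.71 231.16  25.11  27.11] [-34.43  33.76] [-30.62  33.62]
[381.37 138.39  32.81  36.27] [ 32.19 -37.48] [ 32.77 -34.17]
[482.91 137.9    9.91  13.82] [  32.38 -106.94] [  32.96 -100.26]
tool tray [-33.29  30.7 ] 108.48179564548103
```

View pics/w14.png

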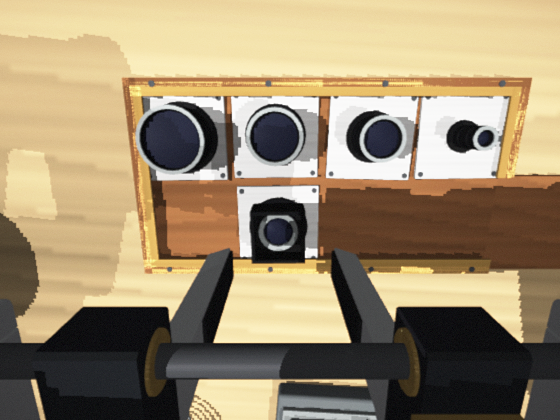

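The closed row is now in order: 44, 37, 30, 16 at columns 172, 275, 381 and 483 px. The last hood is at (278,231) px.

tcp_steps(increments="56,-0.001,-0.003,0.02,0 | 56,0,0,0.02,0 | 56,0,0,0.012,0 | 56,0,0,0.009,0 | 34,0,0,0,0 | 34,0,0,0,0 | 34,0,0,0,0 | 34,0,0,0,0 | 34,0,0,0,0")

```text
t: 34.55
position: [560.2, 88.3, 47.9]
tool_rot: [3.141, -0.002, 0.057]
ft_force: [0.5, 0.0, 1.4]
opening: 37.7
grasp_force: 30.0
```

tcp_steps(increments="34,0.001,0.015,0,0 | 34,0.001,0.015,0,0 | 34,0,0.015,0,0 | 34,0,0.015,0,0 | 34,0,0.015,0,0 | 34,0,0.015,0,0 | 34,0,0.015,0,0 | 34,0,0.015,0,0 | 34,0,0.015,0,0 | 34,0,0.015,0,0 | 34,0,0.015,0,0 | 34,0,0.015,0,0 | 34,0,0.015,0,0 | 34,0,0.013,0,0 | 34,0,0,0,0 | 34,0,0,0,0")

```text
t: 36.15
position: [573.6, -122.9, 48.0]
tool_rot: [3.138, -0.001, 0.056]
ft_force: [0.4, -3.6, 4.6]
opening: 37.4
grasp_force: 30.0
```

```bash
python3 - <<'E'
from meas import *
im,C=shot("w15"); o=ctrl.get_obs(); print(o["position"],tin(o["position"]))
b,g,r=[im[...,i].astype(int) for i in range(3)]
m=((b>r+4)&(b<110)).astype(np.uint8); m[:,:230]=0;m[:,335:]=0;m[:230]=0;m[300:]=0
m=cv2.morphologyEx(m,cv2.MORPH_OPEN,np.ones((3,3),np.uint8)); cs=cv2.findContours(m,0,1)[0]
for c in cs:
    if cv2.contourArea(c)>100: e=cv2.fitEllipse(cv2.convexHull(c)); print(e,tin(plane(C,e[0],24))-tin(o["position"]))
rows([548.5,-293.5,64],.014)
E
```

```text
[ 573.62 -122.75   48.05] [ -33.7  -177.09]
((281.40155029296875, 261.575439453125), (29.977357864379883, 36.04341125488281), 81.8494873046875) [ 1.04 -0.07]
tool delta [-34.57 169.15 -15.29] turn 0.04172778107820109 at [ 573.62 -122.75   48.05] [ 3.14 -0.    0.06] 36.2
```

tcp_steps(increments="34,0,0,-0.015,0 | 34,0,0,-0.025,0 | 34,0,0,-0.04,0 | 34,0,0,-0.04,0 | 34,0.004,0.025,-0.03,0.84 | 34,0.003,0.045,0,0 | 34,0,0,0,0 | 34,0,0,0,0 | 34,0,0,0,0")

```text
t: 37.1
position: [581.1, -187.8, 195.8]
tool_rot: [-3.139, 0.003, 0.015]
ft_force: [-0.3, 0.6, -1.3]
opening: 37.5
grasp_force: 30.0
```

Run:
```python
from meas import *
im,C=shot("w16"); o=ctrl.get_obs(); print(o["position"],o["tool_rot"])
h=cv2.cvtColor(im,cv2.COLOR_BGR2HSV); m=cv2.inRange(h,(0,0,215),(180,25,255))
for c in cv2.findContours(m,0,cv2.CHAIN_APPROX_NONE)[0]:
    if cv2.contourArea(c)>300: e=cv2.fitEllipse(cv2.convexHull(c)); print(e,plane(C,e[0],20))
for l in lenses(im): print(l,plane(C,l[:2],38))
```

```text
[ 581.27 -187.52  195.88] [-3.14  0.    0.02]
((381.34271240234375, 293.1417541503906), (32.48768997192383, 52.283843994140625), 100.78497314453125) [ 480.32 -296.4    20.  ]
((383.88189697265625, 235.3146209716797), (32.531463623046875, 37.9459228515625), 77.84625244140625) [ 546.17 -292.72   20.  ]
((249.61863708496094, 223.0030975341797), (48.77663803100586, 61.46854782104492), 13.773027420043945) [ 557.3  -155.36   20.  ]
((18.708934783935547, 171.30712890625), (14.628636360168457, 40.97798538208008), 85.24908447265625) [606.53  68.58  20.  ]
((66.71171569824219, 155.8088836669922), (50.535133361816406, 75.58265686035156), 117.83708953857422) [622.19  19.49  20.  ]
((64.17821502685547, 125.18444061279297), (25.715484619140625, 70.7359848022461), 89.89525604248047) [650.64  17.34  20.  ]
((131.42967224121094, 143.13897705078125), (70.93702697753906, 79.75904083251953), 159.7542724609375) [635.05 -43.95  20.  ]
[ 50.07 146.83  20.4   26.28] [632.04  21.9   38.  ]
[122.05 143.31   7.59   8.89] [636.12 -43.35  38.  ]
```

View pics/w16.png

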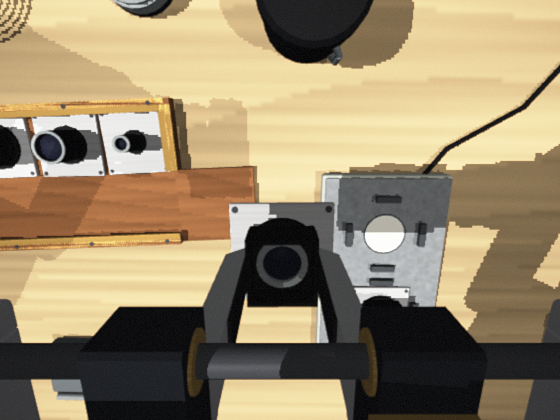

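The far window is clear at about (385,234) px, (548,-293.5) mm. The held hood's lens is at (282,264) px, so it sits about +1 mm in tool x.

Scaled: 35 mm is 0.035, 34 mm is 0.034.

tcp_steps(increments="34,-0.012,0.034,0,0 | 34,-0.012,0.034,0,0 | 34,-0.011,0.035,0,0 | 34,0,0,0.04,0 | 34,0,0,0.04,0 | 34,0,0,0.03,0 | 34,0,0,0.005,0 | 34,0,0,0,0 | 34,0,0,0,0 | 34,0,0,0,0")

```text
t: 38.15
position: [550.6, -293.2, 84.8]
tool_rot: [3.139, -0.004, 0.015]
ft_force: [-0.8, -0.5, -2.3]
opening: 37.5
grasp_force: 30.0
```

Run:
```python
from h import *
P_=[]
for _ in range(3): P_.append(ctrl.get_obs()["position"])
print(P_); rows([547.2,-293.5,62],.014)
```

```text
[array([ 550.64, -293.19,   84.82]), array([ 550.64, -293.19,   84.82]), array([ 550.64, -293.19,   84.82])]
tool delta [-3.53  0.19 22.81] turn 0.0013383407957818904 at [ 550.64 -293.19   84.82] [ 3.14 -0.    0.02] 38.15
```

Scaled: -2 mm is -0.002, 6 mm is 0.006.

tcp_steps(increments="34,-0.002,0,0.006,0 | 34,0,0,0.006,0 | 34,0,0,0.004,0 | 34,0,0,0,0 | 34,0,0,0,0")

```text
t: 38.65
position: [546.7, -292.3, 65.8]
tool_rot: [-3.141, 0.001, 0.015]
ft_force: [0.4, 0.5, -1.5]
opening: 38.1
grasp_force: 30.0
```

tcp_steps(increments="34,0,0,0.004,0 | 34,0,0,0.002,0 | 34,0,0,0,0 | 34,0,0,0,0")

```text
t: 39.05
position: [547.4, -292.9, 61.9]
tool_rot: [3.141, -0.001, 0.015]
ft_force: [-1.7, 1.4, 5.8]
opening: 37.7
grasp_force: 30.0
```

Contact came at z 61.9, which is the seated height and well below a stop's top. I'll release, back off and check everything.

tcp_steps(increments="56,0,0,0,0 | 56,0,0,0,0 | 56,0,0,0,0 | 56,0,0,0,0 | 56,0,0,-0.03,0 | 56,0,0,-0.05,0 | 56,-0.01,-0.04,-0.05,0 | 56,-0.01,-0.04,0,0 | 56,0,-0.04,0,0 | 56,0,0,0,0 | 56,0,0,0,0 | 56,0,0,0,0")

```text
t: 40.25
position: [527.7, -182.7, 178.6]
tool_rot: [3.141, -0.0, 0.014]
ft_force: [0.9, -0.2, -1.0]
opening: 56.0
grasp_force: 0.0
```

Run:
```python
from meas import *
im,C=shot("w17")
for l in lenses(im): print(l,plane(C,l[:2],38)[:2],tin(plane(C,l[:2],35.5)))
t=ctrl.snapshot("top"); cv2.imwrite("pics/f.png",np.vstack([im[:330],cv2.resize(t[130:310,180:460],(560,260))[:260]]))
```

```text
[30.87 82.77 22.99 30.04] [631.61  21.6 ] [ 32.88 -34.63]
[110.93  78.57   8.21  10.44] [635.7  -43.53] [  33.19 -100.45]
[397.38 283.11  17.78  20.32] [ 457.29 -294.18] [-161.1  -342.38]
```

View pics/f.png

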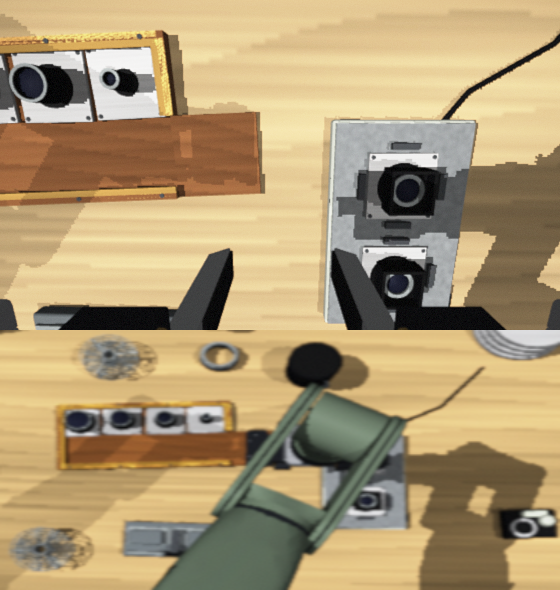

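Both hoods lie flat between their stops, at (407,190) and (398,285) px. The tray row is in order and the bystanders are where they were. One number to check, then hand in.

Run:
```python
from meas import *
im,C=load("w17"); a=plane(C,(407.5,190),38); b=plane(C,(397.4,283.1),38); print(a,a-b)
```

```text
[ 547.64 -293.47   38.  ] [90.34  0.73  0.  ]
```

The hoods are 90.3 mm apart, against 90 mm between the windows, so both are centred.

Run:
```python
from rig import ctrl
print(ctrl.hand_in())
```

```text
the job is handed in; nothing more can be done
None
```

The job is handed in, though it returned no verdict: by the last camera checks both hooded boards lie centred on their windows, and 44, 37, 30 and 16 sit in order in the closed row (23 was absent), at about 40 s of the 210 s allowed.

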